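# Draw the sample plate over the edge and seat it on the warmer

### The job

The steel sample plate lies sunk flush in the black tray stand, where nobody can get hold of it: press on it with closed fingertips (never harder than about 12 N) and draw it out over the stand's open front edge until it can be pinched by its two long sides. Carry it over without dropping or tipping it, lay it flat on the sample warmer's shelf and slide it home between the side lips until it bears lightly and squarely against the end stop (you should feel the stop push back, again below 12 N). Let go of it there and leave the other things on the bench where they are.

Things in the scene. Friction and masses are not known exactly. Their poses are not given: they have to be found in the camera images.
- plate_center (a point): Centre (half-way up) of the flat stainless-steel sample plate: 110 mm long (its x axis), 50 mm wide (y), 5 mm thick, about 170 g, with eight shallow dark wells on top that do not matter. It starts flat in the stand's channel, its x axis along the stand's, its front end 17 to 23 mm behind the stand's front edge.
- stand_edge (a point): Middle of the top front edge of the black tray stand's deck (the surface the plate lies on), 56 to 68 mm above the bench by its screw feet; x points from the open front into the stand (roughly away from the robot), z up. Past 55 mm of overhang the plate tips off; 35 to 42 mm leaves room for the fingers. Below the deck's front edge is 30 mm of free space.
- stand: Fixed to the bench (axes as stand_edge). Deck 143 mm long (x), 83 wide, 10 thick, on springs giving 1 mm per 12 N; side rails leave a channel 53 mm wide, wall at the back, all 4.5 mm high: the plate is nearly flush, its sides cannot be gripped there. The plate drags along under about 9 N of fingertip push, slips under much less; over 18 N is too much. Origin 68 mm behind, 56 below stand_edge.
- warmer_home (a point): Where the plate's centre lies when fully home on the sample warmer: flat on its shelf (shelf surface 2.5 mm below this point, 62 mm above the bench), the plate's end against the end stop. x points from the warmer's open front (near the robot) to the stop, z up; the plate's x axis lies along it, either way round.
- warmer: The sample warmer, a white box 164 x 110 mm fixed to the bench (axes as warmer_home). Its shelf's front edge is 19 mm in front of warmer_home (-x): at home the plate's front 36 mm stick out, free at the sides and below. A control box rises 24 mm above the shelf, from 65 mm behind warmer_home. Origin on the bench, 25 mm behind and 64.5 mm below warmer_home.
- spatula: Bystander: a steel spatula 170 mm long lying on the bench between stand and warmer (origin: its middle, underside).
- bottle: Bystander: amber bottle, 70 mm across, 150 mm tall, at the back of the bench (origin: centre of its underside).
- beaker: Bystander: open glass beaker, 76 mm across, 95 mm tall, at the right (origin: centre of its underside).
- tipbox: Bystander: pipette-tip box 122 x 84 x 63 mm at the left (origin: centre of its underside).
- dish: Bystander: flat covered glass dish, 88 mm across, 16 mm high, at the near left (origin: centre of its underside).
- jar: Bystander: white jar, 60 mm across, 75 mm tall, at the right back (origin: centre of its underside).
- end_stop: The end stop across the end of the warmer's shelf, 8 mm high, a stiff buffer that gives 1 mm per 8 N; origin at the foot of its front face, 55 mm behind warmer_home (+x). Not more than 18 N between plate and warmer. Two side lips 5 mm high leave a channel 54 mm wide in the last 46 mm before the stop; in front of them a flared mouth 24 mm long opens to about 70 mm.
Things that resemble listed ones, but are neither listed nor needed, are in the scene too. Of the things like the part that bears plate_center, leave any that is pink; of the rest the smaller one is meant.

How it is judged:
On the way, in this order (a step that is already met when the one before it is completed fails the run):
1. the plate lies flat on the stand with at least 25 mm of it sticking out over the front edge (x of plate_center in the frame of stand_edge between 0 and 0.03 m and angle between plate_center's own z axis and vertical below 0.1 rad and z of plate_center in the frame of stand_edge between -0.005 and 0.007 m), for 0.2 s.
2. the plate is held in the fingers, at least 15 mm above the stand's deck (z of plate_center in the frame of stand_edge above 0.015 m and contact force between the fingers and plate above 1 N), for 0.2 s.
3. the plate lies flat on the warmer's shelf and bears against the end stop with at least 1.5 N (contact force between plate and end_stop above 1.5 N and z of plate_center in the frame of warmer_home below 0.004 m and angle between plate_center's own z axis and vertical below 0.1 rad), for 0.1 s.
At the end, for the whole second after the job is handed in: The plate lies at rest, flat on the warmer's shelf between the side lips (height within 3 mm, sideways within 4 mm, square within 4 degrees), its rear end within 2.5 mm of the end stop (x of plate_center in the frame of warmer_home between -0.0025 and 0.003 m and y of plate_center in the frame of warmer_home between -0.004 and 0.004 m and z of plate_center in the frame of warmer_home between -0.003 and 0.003 m and angle between the x axis of plate_center and the x axis of warmer_home, either way round below 0.07 rad and angle between plate_center's own z axis and vertical below 0.05 rad and linear speed of plate below 0.01 m/s); the robot touches nothing.
It fails at once if the plate is pressed on the stand with more than 18 N (contact force between plate and stand above 18 N).
It fails at once if the plate is pressed against the warmer with more than 18 N (contact force between plate and warmer above 18 N).
It fails at once if the plate is dropped (its centre lower than 40 mm over the bench) (height (world z) of plate_center below 0.04 m).
It fails at once if the plate is tipped by more than 35 degrees (angle between plate_center's own z axis and vertical above 0.61 rad).
It fails at once if another thing on the bench is moved by more than 30 mm (distance of any of spatula, bottle, beaker, tipbox, dish, jar from where it was at the start of the episode above 0.03 m).
It also fails if it takes over 62 s, if anything falls off the work surface, if the arm or the gripper's body presses on something with over 40 N, if the wrist force passes 120 N, or if a joint passes its speed limit or range.

### The arm

A 6-joint arm with a two-finger parallel gripper is mounted at the origin on the work surface. World frame = base frame: x ahead of the robot, y to its left, z up, the work surface at z = 0. Lengths are in m, angles in rad, forces in N, time in s.
With the tool pointing down it reaches from about 0.325 to 0.925 m from the base axis. Payload 3.1 kg.
Tool frame: the origin (TCP) lies on the centre line of the jaws, within the pads' length; the fingertips stand r.tips_ahead ahead of it and the grasp point (between the pads) lies 2 mm behind it (r.tips_ahead is the distance from the TCP to the fingertips, in m); z points along the fingers, y is the direction in which the jaws open and shut (so a half turn about z gives the same grasp; the last joint's range is limited). The gripper opens to 85 mm and grips with 20 to 120 N. Pads are 22 mm wide; open, the fingers measure 114 mm over their backs; the gripper's body (76 mm by 85 mm) begins 54 mm behind the grasp point. The pads swing forward as they close: fully open they stand 13 mm farther back than shut.
Start: joints at [-1.313, 0.217, 1.613, -0, 1.311, -0.112], TCP at [0.226, -0.583, 0.248] pointing down, gripper open.
Joint ranges: [-2.75, 2.75], [-0.78, 2.1], [0.31, 2.55], [-1.13, 4.27], [0.13, 2.63], [-2.58, 2.58]. Speed limits (rad/s): [2.79, 2.79, 3.14, 3.14, 3.14, 3.14].

### API

Orientations are given as a rotation vector (axis times angle).
In Python, from cell import r, optics gives the robot as it stands. The module is installed in compiled form; this text tells all that it offers.
- The arm moves only by the tool carry_out, never from a script. Its arguments are lists of equal length, an entry for each row: "linear": the shift along the world's x, y, z in mm, a list of three; "turn": the turn, a rotation vector about the world's x, y, z in rad, a list of three; "fingers": the finger opening in mm, from 0 to 85.4. A call has 1 to 12 rows; each row shifts and turns the commanded pose from where the row before left it; what a row does not reach is not made up. A row lasts 1/8 s, in which the tool goes at most 62.5 mm and 10.7 degrees, less where a joint would pass 70% of its speed; a pose out of reach is approached as far as the arm can. A call is refused whole if a number of a shift passes 62.5 or a number of a turn 0.188, either way. A call with a gripper value outside its range is refused whole. The fingers move at their own pace and stop on an object; "squeeze" is the grip in N (left out, the last holds). Time passes only in rows, so rows that do not move let the fingers close. It gives the time, the measured TCP pose, the force and the opening at its end, in the units of the state.
- r.state(): the state, without advancing time (a new reading comes with each control period).
- optics.capture(name): name is "scene" or "top" or "wrist"; returns a dict with "img" (480x640x3 uint8, red, green, blue), "depth" (480x640 float32, m along the optical axis (not along the pixel's ray), 0 where there is no reading), "fx", "fy", "cx", "cy" (pixels), "distortion" ([k1, k2, p1, p2, k3] as OpenCV has them; the pictures are not rectified), "cam_to_world" (4x4, takes a point from camera to world coordinates). Camera axes: x right, y up, looking along -z (the intrinsics and any distortion apply to the point x, -y, -z); pixel columns grow to the right and rows downward; lengths in m; the calibration is good to about 2 mm. A picture is of the moment at which its call begins.
- r.close_job(): hands the job in, once; it reports no verdict.
The state is a dict: "time": time; "qpos": joint angles; "joint_vel": joint speeds; "effort": joint torques, N m; "tool_pos": TCP position; "ee_rot": TCP orientation; "wrist_force": force on the tool from outside, world axes, zero at the start; "torque": the same for the moment, N m; "gripper_width": finger opening in m.
Only numpy, scipy, OpenCV 4.12 (cv2) and the standard library are available. Lean on these libraries where they do the work, as an engineer would, in place of code of your own. Each camera call takes 0.05 s, during which the arm holds its last target. There are 200 camera calls.

## Working session

There is one attempt and no reset: what is moved stays moved. The work goes in short steps, Python scripts to look and compute and a tool call to move; the robot and the scene stay as the last step left them, time stands still between calls to the robot, and variables do not carry over. Pictures are saved under pics/ and viewed, about 8 in all and at most 12, crops included, and the job is handed in when it is done.

Besides the shell and the picture viewer there is one more tool, called after "Call:" as name(argument=value, ...) on one line, values as JSON. carry_out: Moves the arm, as the interface text tells. Its arguments: {"type":"object","properties":{"linear":{"type":"array","items":{"type":"array","items":{"type":"number"}}},"turn":{"type":"array","items":{"type":"array","items":{"type":"number"}}},"fingers":{"type":"array","items":{"type":"number"}},"squeeze":{"type":"number"}},"required":["linear","turn","fingers"]}

```bash
mkdir -p pics; cat > h.py <<'E'
import numpy as np, cv2, pickle
def cap(n):
    from cell import optics
    c=optics.capture(n); pickle.dump(c,open(f'{n}.pkl','wb')); return c
def load(n): return pickle.load(open(f'{n}.pkl','rb'))
def rays(c,uv):
    K=np.array([[c['fx'],0,c['cx']],[0,c['fy'],c['cy']],[0,0,1.]])
    p=cv2.undistortPoints(np.float64(uv).reshape(-1,1,2),K,np.float64(c['distortion'])).reshape(-1,2)
    return np.c_[p[:,0],-p[:,1],-np.ones(len(p))]
def plane(c,uv,z):
    T=np.array(c['cam_to_world']);d=rays(c,uv)@T[:3,:3].T;o=T[:3,3]
    return o+d*((z-o[2])/d[:,2])[:,None]
def deproj(c,uv):
    T=np.array(c['cam_to_world']);uv=np.atleast_2d(uv)
    D=np.array([c['depth'][int(round(v)),int(round(u))] for u,v in uv])
    return (rays(c,uv)*D[:,None])@T[:3,:3].T+T[:3,3]
def cloud(c):
    v,u=np.mgrid[:480,:640];P=(rays(c,np.c_[u.ravel(),v.ravel()])*c['depth'].reshape(-1,1))
    T=np.array(c['cam_to_world']);return (P@T[:3,:3].T+T[:3,3]).reshape(480,640,3)
E
python3 - <<'E'
from h import *
from cell import r
s=r.state();print(s, r.tips_ahead)
for n in ('scene','top'):
    c=cap(n);cv2.imwrite(f'pics/{n}0.png',c['img'][...,::-1]);print(n,c['fx'],c['distortion'],np.round(c['cam_to_world'],3).tolist(),(c['depth']>0).mean())
E
```

```text
{'time': 0.0, 'qpos': array([-1.31319711e+00,  2.17776239e-01,  1.61496123e+00, -1.88555321e-05,
        1.31130000e+00, -1.12200394e-01]), 'joint_vel': array([-0.00079679, -0.00177896,  0.00128107,  0.00075469, -0.00071129,
        0.00123687]), 'effort': array([-8.32830005e-05, -3.96840978e+01, -3.03852153e+01, -1.22989272e-04,
        9.62161110e-03, -2.08658136e-06]), 'tool_pos': array([ 0.22570565, -0.58197426,  0.24694038]), 'ee_rot': array([-3.08564628e+00, -5.77135121e-01,  3.07245387e-04]), 'wrist_force': array([ 0.70834784,  0.43531954, -0.63212351]), 'torque': array([0.04084894, 0.03394933, 0.00908827]), 'gripper_width': 0.08529791182309605} 0.017
scene 530.1688764013618 [0.04312884 0.         0.         0.         0.        ] [[-0.447, -0.755, 0.481, 1.035], [0.895, -0.369, 0.252, 0.24], [-0.013, 0.543, 0.84, 0.953], [0.0, 0.0, 0.0, 1.0]] 0.996103515625
top 507.71682942973365 [-0.09205173  0.          0.          0.          0.        ] [[-0.026, 0.998, -0.063, 0.451], [-1.0, -0.025, 0.012, -0.0], [0.01, 0.063, 0.998, 1.321], [0.0, 0.0, 0.0, 1.0]] 0.996103515625
```

View pics/top0.png

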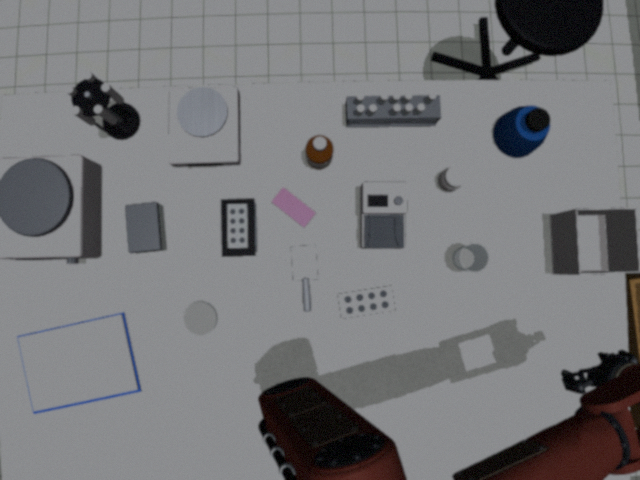

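View pics/scene0.png

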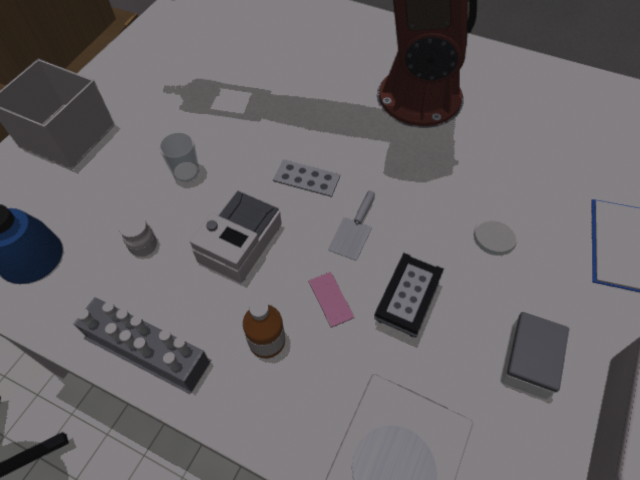

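Top view: three plate-like things. A steel plate with eight wells in the black stand (238,226), a larger dashed-looking welled plate on the bench (367,302), and a pink card (294,207). The one in the stand is meant: it isn't pink, it's the smaller, and it lies in the stand. The warmer is at (384,215). The scene view agrees, with the stand at (410,293), the bench plate at (307,178), the pink card at (331,299) and the warmer at (237,233).

```bash
cat > m.py <<'E'
from h import *
for n,(b1,b2) in {'top':((212,190,52,75),(350,172,66,84)),'scene':((370,245,80,95),(185,185,105,95))}.items():
    c=load(n);P=cloud(c)
    for nm,(x,y,w,h) in (('stand',b1),('warmer',b2)):
        Z=P[y:y+h,x:x+w,2].ravel()
        H,e=np.histogram(Z,np.arange(0,.1,.004));print(n,nm,H.tolist())
    x,y,w,h=b1
    g=cv2.cvtColor(c['img'],cv2.COLOR_RGB2GRAY);sub=g[y:y+h,x:x+w]
    print('thr',np.percentile(sub,[5,25,50,75,95]))
A=cv2.resize(load('top')['img'][185:265,205:270],None,fx=6,fy=6,interpolation=cv2.INTER_CUBIC)
B=cv2.resize(load('top')['img'][175:255,350:415],None,fx=6,fy=6,interpolation=cv2.INTER_CUBIC)
cv2.imwrite('pics/crop1.png',np.hstack([A,B])[...,::-1])
# larger (bench) plate vs. stand plate size
c=load('top');print('bench plate ends',plane(c,[(339,304),(394,296)],.005),'stand plate ends',plane(c,[(238,203),(238,250)],.065))
E
python3 m.py
```

```text
top stand [758, 103, 4, 0, 1, 9, 29, 36, 3, 0, 0, 0, 9, 46, 228, 855, 683, 77, 1, 0, 0, 0, 0, 0]
top warmer [839, 85, 14, 8, 8, 12, 28, 25, 5, 0, 1, 2, 24, 88, 321, 657, 276, 159, 38, 37, 387, 696, 206, 34]
thr [ 27.  75. 133. 140. 142.]
scene stand [1446, 24, 0, 0, 2, 33, 82, 60, 2, 0, 0, 2, 33, 61, 341, 1746, 1005, 4, 0, 0, 0, 0, 0, 0]
scene warmer [1467, 38, 78, 81, 79, 90, 79, 92, 93, 94, 100, 89, 95, 191, 476, 826, 319, 138, 71, 86, 541, 1206, 69, 63]
thr [ 21.  59. 113. 128. 129.]
bench plate ends [[ 0.36008764 -0.06604979  0.005     ]
 [ 0.37662913 -0.20922016  0.005     ]] stand plate ends [[0.62074624 0.18151232 0.065     ]
 [0.5035938  0.18330185 0.065     ]]
```

View pics/crop1.png

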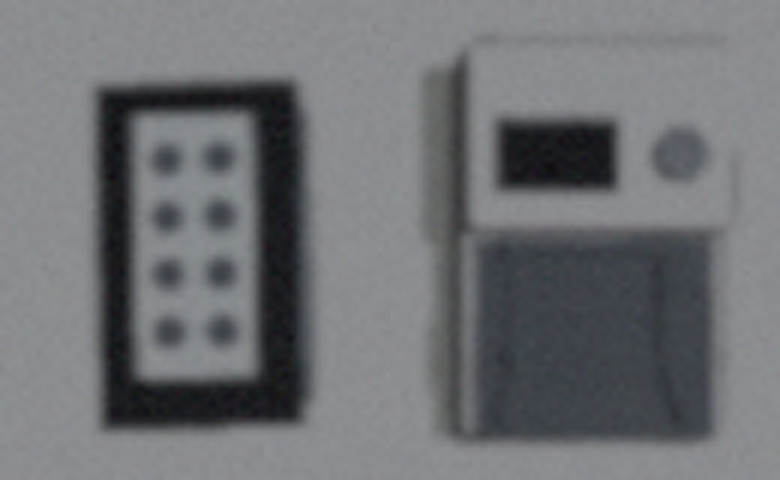

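The crop confirms the choice: a steel plate with 8 wells, flush in the black stand, with its bare black front deck at the bottom (near the robot). The warmer's grey shelf has its lips visible, with the box behind it. Next I'll measure with masks.

```bash
cat > m2.py <<'E'
from h import *
def rect(c,mask,z,nm):
    cs,_=cv2.findContours(mask.astype(np.uint8),cv2.RETR_EXTERNAL,cv2.CHAIN_APPROX_NONE)
    k=max(cs,key=cv2.contourArea).reshape(-1,2);p=plane(c,k,z)[:,:2]*1000
    (x,y),(w,h),a=cv2.minAreaRect(p.astype(np.float32))
    if w<h: w,h,a=h,w,a+90
    a=(a+90)%180-90
    print(nm,'centre %.1f %.1f size %.1f %.1f yaw %.2f deg'%(x,y,w,h,a),'area',len(k))
if __name__=='__main__':
  for n,b1,b2 in (('top',(210,188,52,75),(350,172,66,84)),('scene',(370,245,80,95),(185,185,105,95))):
    c=load(n);P=cloud(c);I=c['img'].astype(int);g=I.mean(2)
    def box(b):
        m=np.zeros((480,640),bool);m[b[1]:b[1]+b[3],b[0]:b[0]+b[2]]=1;return m
    hi=box(b1)&(P[...,2]>.045)
    dark=box(b1)&(g<70);print(n,'g',np.percentile(g[hi],[5,25,50,75,95]))
    pl=(hi&(g>80)); pl=cv2.erode(pl.astype(np.uint8),np.ones((2,2)))
    cs,_=cv2.findContours(hi.astype(np.uint8),cv2.RETR_EXTERNAL,cv2.CHAIN_APPROX_NONE)
    # plate: bright comp inside stand, fill holes
    lab,L,st,_=cv2.connectedComponentsWithStats(((g>78)&box(b1)).astype(np.uint8),connectivity=4)
    for i in range(1,lab):
        if 300<st[i,4]<2500 and st[i,0]>b1[0] and st[i,1]>b1[1]:
            zz=P[...,2][L==i];print('plate comp',st[i],'z med %.4f'%np.median(zz));rect(c,L==i,np.median(zz),'plate')
    rect(c,box(b1)&hi,.065,'stand by height')
    w=box(b2);Z=P[...,2]
    sh=w&(Z>.052)&(Z<.072);rect(c,cv2.morphologyEx(sh.astype(np.uint8),cv2.MORPH_OPEN,np.ones((3,3))),.062,'shelf by height');print('shelf z',np.median(Z[sh]))
    cb=w&(Z>.076)&(Z<.1);rect(c,cb,np.median(Z[cb]),'control');print('ctl z',np.median(Z[cb]))
    rect(c,w&(Z>.045),.062,'all')
    dk=w&(g<55);rect(c,dk&(Z>.075),.086,'display')
E
python3 m2.py
```

```text
top g [ 25.          33.          77.         126.66666667 139.33333333]
plate comp [227 203  21  46 889] z med 0.0637
plate centre 564.7 185.0 size 112.3 50.0 yaw -0.79 deg area 124
stand by height centre 561.3 183.1 size 143.2 82.7 yaw 0.79 deg area 178
shelf by height centre 544.3 -177.1 size 107.9 85.1 yaw 88.20 deg area 160
shelf z 0.06189095047162452
control centre 623.0 -180.4 size 109.6 77.0 yaw 88.66 deg area 146
ctl z 0.08533968560050809
all centre 582.8 -181.1 size 166.5 113.6 yaw -1.86 deg area 216
display centre 615.6 -163.8 size 42.2 22.3 yaw 88.68 deg area 52
scene g [ 19.66666667  22.33333333  51.         109.33333333 115.66666667]
plate comp [ 387  264   45   58 1196] z med 0.0637
plate centre 564.1 183.7 size 110.4 49.8 yaw 0.22 deg area 142
stand by height centre 565.3 182.4 size 149.6 85.2 yaw 1.19 deg area 215
shelf by height centre 556.8 -176.3 size 109.7 108.9 yaw 88.55 deg area 168
shelf z 0.06118395543211541
control centre 627.9 -178.8 size 113.6 80.9 yaw 88.52 deg area 158
ctl z 0.08501450136756383
all centre 587.7 -183.4 size 171.3 128.2 yaw -1.76 deg area 230
display centre 615.0 -164.8 size 47.9 27.6 yaw 86.94 deg area 60
```

Call:
carry_out(linear=[[27, 40, 5], [27, 40, 5], [27, 40, 5], [27, 40, 5], [27, 40, 5], [27, 40, 5], [27, 40, 5], [27, 40, 5], [27, 40, 5], [27, 40, 5], [0, 0, 0]], turn=[[0, 0, 0], [0, 0, -0.06], [0, 0, -0.06], [0, 0, -0.06], [0, 0, -0.06], [0, 0, -0.06], [0, 0, -0.06], [0, 0, 0], [0, 0, 0], [0, 0, 0], [0, 0, 0]], fingers=[0, 0, 0, 0, 0, 0, 0, 0, 0, 0, 0], squeeze=20)

```text
time: 1.48
tool_pos: [0.4971, -0.1802, 0.2983]
ee_rot: [-3.141, -0.023, -0.001]
wrist_force: [-0.5, -0.3, 0.9]
gripper_width: 0.0004
```

```bash
python3 - <<'E'
from h import *
from cell import r
from scipy.spatial.transform import Rotation as R
s=r.state();print(s['time'],s['tool_pos'],R.from_rotvec(s['ee_rot']).as_matrix().round(3).tolist(),s['wrist_force'],s['gripper_width'])
c=cap('wrist');cv2.imwrite('pics/w1.png',c['img'][...,::-1]);print(c['fx'],np.round(c['cam_to_world'],3).tolist())
E
```

```text
1.475 [ 0.49711321 -0.18015877  0.29831964] [[1.0, 0.015, 0.0], [0.015, -1.0, 0.001], [0.0, -0.001, -1.0]] [-0.47792311 -0.3343634   0.85511012] 0.0003627436292010397
363.75995187238885 [[0.016, 0.965, 0.26, 0.562], [-1.0, 0.016, 0.003, -0.179], [-0.001, -0.26, 0.966, 0.423], [0.0, 0.0, 0.0, 1.0]]
```

View pics/w1.png

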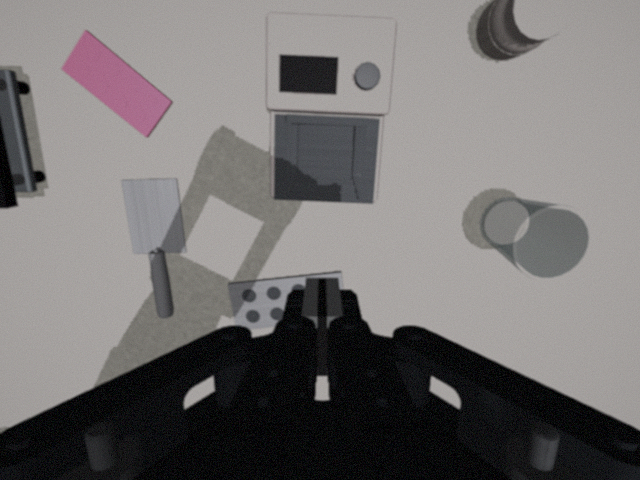

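The wrist view shows the warmer: grey shelf about cols 273–380, rows 113–203, with lips near cols 298 and 357 and the stop near row 123. The control box is above it. The beaker, spatula and pink card are clear of it. I'll measure the warmer frame with edge fits.

```bash
python3 - <<'E'
from h import *
from m2 import rect
c=load('wrist');g=cv2.GaussianBlur(c['img'].astype(np.float32).mean(2),(3,3),0);P=cloud(c)
m=np.zeros((480,640),np.uint8);m[106:212,262:392]=1
sh=(m>0)&(g<95);sh=cv2.morphologyEx(sh.astype(np.uint8),cv2.MORPH_OPEN,np.ones((5,5)))
rect(c,sh,.062,'shelf grey'); print('z shelf',np.median(P[150:190,305:350,2]),'ctl',np.median(P[80:105,280:380,2]),'bench',np.median(P[250:270,300:400,2]))
m[:]=0;m[40:106,270:350]=1
rect(c,(m>0)&(g<60),.086,'display')
m[:]=0;m[5:118,255:402]=1
rect(c,(m>0)&(P[...,2]>.078),.086,'control')
# front edge line & side edges in world
def edge(pts,z,nm,ax):
    p=plane(c,pts,z)[:,:2]*1000
    a=np.polyfit(p[:,1-ax],p[:,ax],1);print(nm,'mean',p.mean(0).round(1),'slope %.4f'%a[0],'res %.2f'%np.std(p[:,ax]-np.polyval(a,p[:,1-ax])))
gy=cv2.Sobel(g,cv2.CV_32F,0,1);gx=cv2.Sobel(g,cv2.CV_32F,1,0)
sub=lambda v,i:i+(0 if not 0<i<len(v)-1 else (v[i-1]-v[i+1])/(2*(v[i-1]-2*v[i]+v[i+1])+1e-9))
edge([(u,195+sub(gy[195:212,u],int(np.argmax(gy[195:212,u])))) for u in range(280,372)],.062,'front',0)
edge([(u,105+sub(-gy[105:120,u],int(np.argmax(-gy[105:120,u])))) for u in range(282,372)],.062,'ctl front foot?',0)
edge([(266+sub(-gx[v,266:282],int(np.argmax(-gx[v,266:282]))),v) for v in range(125,195)],.062,'left',1)
edge([(368+sub(gx[v,368:385],int(np.argmax(gx[v,368:385]))),v) for v in range(125,195)],.062,'right',1)
a=cv2.resize(c['img'][105:210,262:392],None,fx=6,fy=5.6,interpolation=cv2.INTER_CUBIC);a=np.clip((a.astype(float)-40)*3,0,255)
cv2.imwrite('pics/w1c.png',a[...,::-1][:, :780])
E
```

```text
shelf grey centre 540.9 -182.0 size 98.0 81.3 yaw 88.41 deg area 362
z shelf 0.06092301246075954 ctl 0.08540865772595943 bench -0.0011145626715275692
display centre 614.6 -166.7 size 47.1 28.0 yaw 88.72 deg area 175
control centre 622.9 -183.1 size 110.3 76.9 yaw 88.53 deg area 437
front mean [ 500.7 -183.9] slope 0.0269 res 0.08
ctl front foot? mean [ 586.7 -183.2] slope 0.0271 res 0.05
left mean [ 540.5 -133. ] slope -0.0197 res 0.10
right mean [ 542.2 -232. ] slope -0.0269 res 0.04[ WARN:0@0.433] global loadsave.cpp:1063 imwrite_ Unsupported depth image for selected encoder is fallbacked to CV_8U.
```

View pics/w1c.png

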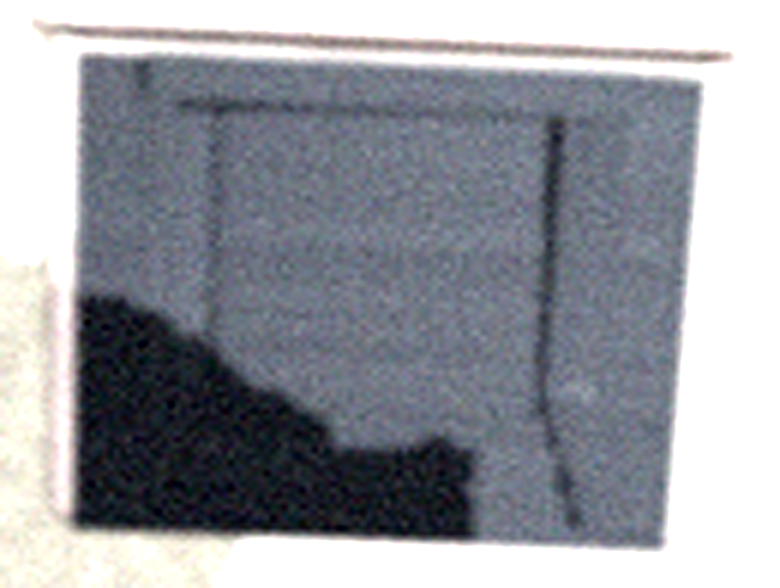

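```bash
python3 - <<'E'
from h import *
c=load('wrist')
f=lambda u,v:(262+u/6,105+v/5.6)
for nm,z,pts in (('stop foot',.062,[f(230,103),f(540,114)]),('stop top?',.070,[f(230,103),f(540,114)]),('lipL',.062,[f(213,130),f(210,320)]),('lipL top',.067,[f(213,130),f(210,320)]),('lipR foot',.062,[f(548,130),f(538,370)]),('lipR top',.067,[f(560,130),f(545,370)]),('mouthR',.062,[f(572,520)])):
    print(nm,(plane(c,pts,z)[:,:2]*1000).round(1).tolist())
E
```

```text
stop foot [[574.9, -158.6], [573.9, -207.7]]
stop top? [[574.6, -159.0], [573.6, -207.1]]
lipL [[570.4, -155.9], [538.6, -155.4]]
lipL top [[570.3, -156.2], [539.0, -155.7]]
lipR foot [[571.3, -209.1], [530.9, -209.0]]
lipR top [[571.2, -210.5], [531.4, -209.7]]
mouthR [[504.5, -215.6]]
```

Call:
carry_out(linear=[[0, 40, 0], [0, 40, 0], [0, 40, 0], [0, 40, 0], [0, 40, 0], [0, 40, 0], [-10, 40, -10], [-10, 40, -10], [-10, 44, -10], [0, 0, 0]], turn=[[0, 0, 0], [0, 0, 0], [0, 0, 0], [0, 0, 0], [0, 0, 0], [0, 0, 0], [0, 0, 0], [0, 0, 0], [0, 0, 0], [0, 0, 0]], fingers=[0, 0, 0, 0, 0, 0, 0, 0, 0, 0])

```text
time: 2.78
tool_pos: [0.4644, 0.1819, 0.2666]
ee_rot: [3.141, 0.019, -0.005]
wrist_force: [-0.3, -0.1, -1.3]
gripper_width: -0.0002
```

```bash
python3 - <<'E'
from h import *
from cell import r
s=r.state();print(s['time'],s['tool_pos'],s['ee_rot'],s['wrist_force'])
c=cap('wrist');cv2.imwrite('pics/w2.png',c['img'][...,::-1])
E
```

```text
2.775 [0.46436522 0.18192802 0.26660903] [ 3.14083389  0.01931796 -0.00518513] [-0.32431672 -0.13475539 -1.2544249 ]
```

View pics/w2.png

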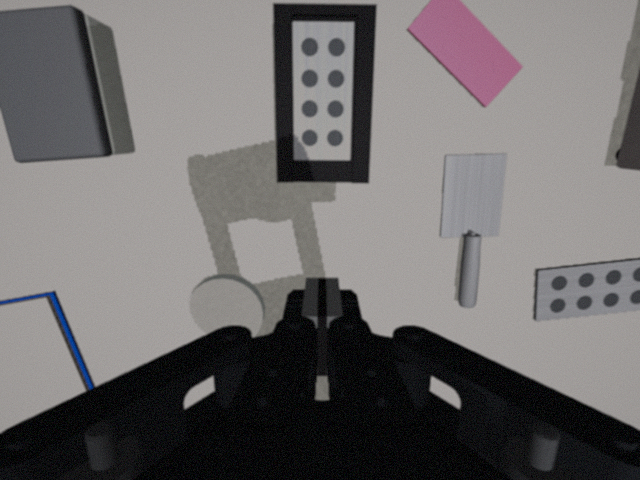

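The wrist view shows the stand (cols 275–375, rows 5–182) with the plate at cols 293–353, rows 20–161; the front deck is at the bottom, and dish and spatula are clear. I'll measure it.

```bash
python3 - <<'E'
from h import *
from m2 import rect
c=load('wrist');g=c['img'].astype(np.float32).mean(2);P=cloud(c)
lab,L,st,_=cv2.connectedComponentsWithStats(((g>75)).astype(np.uint8),connectivity=4)
i=L[120,322];print(st[i]);z=np.median(P[...,2][L==i]);print('plate z',z);rect(c,L==i,z,'plate');rect(c,L==i,.0637,'plate')
m=np.zeros((480,640),np.uint8);m[2:190,265:385]=1
rect(c,(m>0)&(g<60),.0635,'stand')
gs=cv2.GaussianBlur(g,(3,3),0);gy=cv2.Sobel(gs,cv2.CV_32F,0,1)
def ed(r0,r1,us,s,z):
    p=plane(c,[(u,r0+np.argmax(s*gy[r0:r1,u])) for u in us],z)[:,:2]*1000;a=np.polyfit(p[:,1],p[:,0],1);print(p.mean(0).round(1),'slope',a[0].round(4))
ed(174,192,range(300,350),1,.0587);ed(174,192,[*range(279,288),*range(360,368)],1,.063);ed(150,172,range(296,350),-1,.0637)
print('bench z',np.median(P[200:230,400:430,2]))
E
```

```text
[ 292   21   63  140 8038]
plate z 0.0633894067991139
plate centre 564.7 182.5 size 110.4 51.1 yaw 0.40 deg area 391
plate centre 564.6 182.5 size 110.3 51.1 yaw 0.40 deg area 391
stand centre 561.1 181.8 size 141.1 81.4 yaw 0.14 deg area 541
[490.1 179.4] slope 0.0158
[490.  182.7] slope -0.0107
[509.5 181.5] slope -0.0141
bench z -0.0011585950624111163
```

Call:
carry_out(linear=[[30, 0, -20], [30, 0, -30], [30, 0.5, -40], [31, 0.5, -40], [0, 0, -30], [0, 0, -16], [0, 0, 0], [0, 0, 0]], turn=[[0, 0, 0], [0, 0, 0], [0, 0, 0], [0, 0, 0], [0, 0, 0], [0, 0, 0], [0, 0, 0], [0, 0, 0]], fingers=[0, 0, 0, 0, 0, 0, 0, 0])

```text
time: 3.82
tool_pos: [0.5881, 0.182, 0.094]
ee_rot: [-3.141, -0.015, -0.004]
wrist_force: [-0.1, 0.6, 0.2]
gripper_width: 0.0003
```

```bash
cat > st.py <<'E'
from cell import r
s=r.state();print(s['time'],s['tool_pos'].round(5),s['ee_rot'].round(4),'F',s['wrist_force'].round(2),'M',s['torque'].round(3),s['gripper_width'].round(4))
E
python3 st.py
```

```text
Traceback (most recent call last):
  File "st.py", line 2, in <module>
    s=r.state();print(s['time'],s['tool_pos'].round(5),s['ee_rot'].round(4),'F',s['wrist_force'].round(2),'M',s['torque'].round(3),s['gripper_width'].round(4))
                                                                                                                                   ^^^^^^^^^^^^^^^^^^^^^^^^
AttributeError: 'float' object has no attribute 'round'
```

Call:
carry_out(linear=[[-2, 0, -2], [0, 0, -2], [0, 0, -2], [0, 0, 0]], turn=[[0, 0, 0], [0, 0, 0], [0, 0, 0], [0, 0, 0]], fingers=[0, 0, 0, 0])

```text
time: 4.32
tool_pos: [0.5847, 0.1823, 0.0861]
ee_rot: [3.141, 0.016, -0.001]
wrist_force: [-0.5, -0.2, 0.8]
gripper_width: 0.0003
```

```bash
sed -i "s/s\['gripper_width'\].round(4)/round(s['gripper_width'],4)/" st.py; python3 st.py
```

```text
4.325 [0.58468 0.18229 0.08612] [ 3.1415e+00  1.5700e-02 -6.0000e-04] F [-0.48 -0.24  0.85] M [ 0.015 -0.017  0.03 ] 0.0003
```

Call:
carry_out(linear=[[0, 0, -1], [0, 0, -1], [0, 0, -1], [0, 0, -0.7], [0, 0, 0]], turn=[[0, 0, 0], [0, 0, 0], [0, 0, 0], [0, 0, 0], [0, 0, 0]], fingers=[0, 0, 0, 0, 0])

```text
time: 4.95
tool_pos: [0.5848, 0.1823, 0.0825]
ee_rot: [3.142, 0.015, -0.0]
wrist_force: [0.3, 0.2, -0.7]
gripper_width: -0.0001
```

Call:
carry_out(linear=[[0, 0, -0.5], [0, 0, 0]], turn=[[0, 0, 0], [0, 0, 0]], fingers=[0, 0])

```text
time: 5.2
tool_pos: [0.5849, 0.1822, 0.0821]
ee_rot: [-3.142, -0.015, 0.0]
wrist_force: [-0.5, -0.4, 0.4]
gripper_width: -0.0003
```

Call:
carry_out(linear=[[0, 0, -0.5], [0, 0, 0]], turn=[[0, 0, 0], [0, 0, 0]], fingers=[0, 0])

```text
time: 5.45
tool_pos: [0.5849, 0.1822, 0.0816]
ee_rot: [3.142, 0.015, -0.0]
wrist_force: [1.0, -0.5, -0.2]
gripper_width: -0.0
```

Call:
carry_out(linear=[[0, 0, -0.4], [0, 0, 0]], turn=[[0, 0, 0], [0, 0, 0]], fingers=[0, 0])

```text
time: 5.7
tool_pos: [0.585, 0.1823, 0.0815]
ee_rot: [3.142, 0.015, 0.0]
wrist_force: [-1.2, 1.0, 1.6]
gripper_width: -0.0
```

Call:
carry_out(linear=[[0, 0, -0.4], [0, 0, 0]], turn=[[0, 0, 0], [0, 0, 0]], fingers=[0, 0])

```text
time: 5.95
tool_pos: [0.585, 0.1822, 0.0812]
ee_rot: [3.142, 0.015, -0.0]
wrist_force: [-1.4, -0.4, 4.2]
gripper_width: -0.0001
```

Call:
carry_out(linear=[[0, 0, 0], [0, 0, 0]], turn=[[0, 0, 0], [0, 0, 0]], fingers=[0, 0])

```text
time: 6.2
tool_pos: [0.585, 0.1823, 0.0812]
ee_rot: [-3.142, -0.015, -0.0]
wrist_force: [-3.2, -0.8, 4.8]
gripper_width: -0.0002
```

Call:
carry_out(linear=[[0, 0, -0.3], [0, 0, -0.25], [0, 0, 0]], turn=[[0, 0, 0], [0, 0, 0], [0, 0, 0]], fingers=[0, 0, 0])

```text
time: 6.58
tool_pos: [0.585, 0.1823, 0.081]
ee_rot: [3.141, 0.016, -0.0]
wrist_force: [-2.4, -0.7, 7.0]
gripper_width: 0.0001
```

```bash
python3 st.py
```

```text
6.575 [0.585   0.18227 0.08098] [ 3.1415e+00  1.5500e-02 -1.0000e-04] F [-2.37 -0.74  6.97] M [-0.121  0.533 -0.011] 0.0001
```

Call:
carry_out(linear=[[0, 0, -0.25], [-0.5, 0, 0], [-1, 0, 0], [-1.5, 0, 0], [-2, 0, 0], [0, 0, 0]], turn=[[0, 0, 0], [0, 0, 0], [0, 0, 0], [0, 0, 0], [0, 0, 0], [0, 0, 0]], fingers=[0, 0, 0, 0, 0, 0])

```text
time: 7.32
tool_pos: [0.5816, 0.1825, 0.0812]
ee_rot: [-3.141, -0.015, -0.006]
wrist_force: [1.6, -0.3, 5.2]
gripper_width: 0.0
```

```bash
cat > pl.py <<'E'
from h import *
from m2 import rect
import sys
from cell import r
exec(open('st.py').read())
c=cap('top');g=c['img'].astype(float).mean(2);m=np.zeros((480,640),bool);m[188:300,214:262]=1
# wells: dark blobs inside steel; track wells' centroid + plate end edges along column 238
col=cv2.GaussianBlur(c['img'],(3,3),0).astype(float).mean(2)[195:290,236:241].mean(1)
print(col[:80].round(0).astype(int).tolist())
E
python3 pl.py
```

```text
7.325 [0.58157 0.18251 0.08116] [-3.1409 -0.0153 -0.0064] F [ 1.56 -0.26  5.2 ] M [-0.071 -0.46  -0.054] 0.0
[41, 41, 41, 40, 39, 39, 41, 41, 41, 42, 42, 42, 43, 43, 43, 44, 44, 44, 44, 44, 44, 44, 44, 45, 44, 44, 44, 45, 45, 45, 46, 45, 44, 44, 45, 46, 46, 48, 50, 54, 57, 59, 59, 59, 57, 57, 59, 61, 60, 54, 48, 45, 44, 46, 47, 48, 48, 49, 49, 49, 49, 48, 43, 38, 34, 30, 26, 23, 21, 21, 23, 23, 25, 25, 24, 24, 24, 25, 27, 27]
```

```bash
cat > pl.py <<'E'
from h import *
exec(open('st.py').read())
def proj(c,P):
    T=np.linalg.inv(np.array(c['cam_to_world']));p=np.c_[P,np.ones(len(P))]@T.T
    K=np.array([[c['fx'],0,c['cx']],[0,c['fy'],c['cy']],[0,0,1.]])
    return cv2.projectPoints((p[:,:3]*[1,-1,-1]).reshape(-1,1,3),np.zeros(3),np.zeros(3),K,np.float64(c['distortion']))[0].reshape(-1,2)
xs=np.arange(430,640,1.)
def front(c,n):
    g=c['img'].astype(np.float32).mean(2)
    for y in (162,166,170,196,200,204):
        uv=proj(c,np.c_[xs,y+0*xs,63.7+0*xs]/1000).astype(np.float32)
        v=cv2.remap(g,uv[:,:1],uv[:,1:],cv2.INTER_LINEAR).ravel()
        d=np.convolve(v,[1,1,1,0,-1,-1,-1],'same')/3;d[:5]=0;d[-5:]=0
        i=np.argsort(-d)[:1];j=np.argsort(d)[:1]
        print(n,y,'rise x',xs[i],d[i].round(0),'fall x',xs[j],d[j].round(0))
if __name__=='__main__':
    import sys
    if len(sys.argv)>1: front(load('scene'),'scene old')
    front(cap('scene'),'scene')
E
python3 pl.py old
```

```text
7.375 [0.58152 0.1825  0.08112] [-3.1409 -0.0154 -0.0061] F [2.31 0.16 5.4 ] M [-0.056 -0.422  0.026] -0.0003
scene old 162 rise x [509.] [59.] fall x [493.] [-70.]
scene old 166 rise x [509.] [57.] fall x [492.] [-66.]
scene old 170 rise x [509.] [58.] fall x [492.] [-69.]
scene old 196 rise x [509.] [58.] fall x [492.] [-68.]
scene old 200 rise x [508.] [61.] fall x [492.] [-70.]
scene old 204 rise x [508.] [58.] fall x [492.] [-68.]
scene 162 rise x [565.] [53.] fall x [617.] [-65.]
scene 166 rise x [493.] [29.] fall x [617.] [-62.]
scene 170 rise x [492.] [33.] fall x [617.] [-45.]
scene 196 rise x [481.] [28.] fall x [617.] [-44.]
scene 200 rise x [564.] [33.] fall x [617.] [-45.]
scene 204 rise x [567.] [42.] fall x [617.] [-45.]
```

Call:
carry_out(linear=[[0, 0, -0.4], [-1, 0, 0], [-2, 0, 0], [-2, 0, 0], [-2, 0, 0], [-2, 0, 0], [-1, 0, 0], [0, 0, 0]], turn=[[0, 0, 0], [0, 0, 0], [0, 0, 0], [0, 0, 0], [0, 0, 0], [0, 0, 0], [0, 0, 0], [0, 0, 0]], fingers=[0, 0, 0, 0, 0, 0, 0, 0])

```text
time: 8.43
tool_pos: [0.572, 0.1826, 0.0811]
ee_rot: [-3.141, -0.015, -0.008]
wrist_force: [2.8, -0.0, 6.2]
gripper_width: 0.0
```

```bash
sed -i 's/xs=np.arange(430,640,1.)/xs=np.arange(540,640,.5)/' pl.py; python3 pl.py old
```

```text
8.425 [0.57196 0.18264 0.08107] [-3.1406 -0.0153 -0.0077] F [ 2.8  -0.02  6.2 ] M [-0.    -0.458  0.022] 0.0
scene old 162 rise x [565.5] [31.] fall x [617.] [-39.]
scene old 166 rise x [637.] [18.] fall x [616.] [-40.]
scene old 170 rise x [582.] [17.] fall x [616.5] [-26.]
scene old 196 rise x [637.] [18.] fall x [617.] [-26.]
scene old 200 rise x [563.5] [19.] fall x [616.5] [-27.]
scene old 204 rise x [567.5] [25.] fall x [616.5] [-27.]
scene 162 rise x [554.5] [29.] fall x [607.] [-41.]
scene 166 rise x [637.] [17.] fall x [607.] [-44.]
scene 170 rise x [573.] [17.] fall x [607.5] [-28.]
scene 196 rise x [637.] [19.] fall x [607.5] [-26.]
scene 200 rise x [554.] [21.] fall x [607.5] [-26.]
scene 204 rise x [556.5] [26.] fall x [607.5] [-27.]
```

Call:
carry_out(linear=[[-1, 0, -0.2], [-2, 0, 0], [-2, 0, 0], [-2, 0, 0], [-2, 0, 0], [-2, 0, 0], [-2, 0, 0], [-2, 0, 0], [-2, 0, 0], [-2, 0, 0], [-1, 0, 0], [0, 0, 0]], turn=[[0, 0, 0], [0, 0, 0], [0, 0, 0], [0, 0, 0], [0, 0, 0], [0, 0, 0], [0, 0, 0], [0, 0, 0], [0, 0, 0], [0, 0, 0], [0, 0, 0], [0, 0, 0]], fingers=[0, 0, 0, 0, 0, 0, 0, 0, 0, 0, 0, 0])

```text
time: 9.98
tool_pos: [0.5522, 0.1826, 0.081]
ee_rot: [-3.141, -0.015, -0.009]
wrist_force: [2.5, -0.3, 6.5]
gripper_width: -0.0001
```

```bash
python3 pl.py
```

```text
9.975 [0.55223 0.18263 0.08102] [-3.1405 -0.0152 -0.0086] F [ 2.52 -0.28  6.45] M [-0.032 -0.503  0.007] -0.0001
scene 162 rise x [637.] [19.] fall x [587.5] [-37.]
scene 166 rise x [637.] [16.] fall x [587.] [-38.]
scene 170 rise x [553.] [16.] fall x [587.5] [-25.]
scene 196 rise x [637.] [18.] fall x [587.5] [-25.]
scene 200 rise x [637.] [16.] fall x [587.5] [-27.]
scene 204 rise x [637.] [17.] fall x [588.] [-25.]
```

Call:
carry_out(linear=[[-1, 0, 0], [-2.5, 0, 0], [-2.5, 0, 0], [-2.5, 0, 0], [-2.5, 0, 0], [-2.5, 0, 0], [-2.5, 0, 0], [-2.5, 0, 0], [-2.5, 0, 0], [-2.5, 0, 0], [-1.5, 0, 0], [0, 0, 0]], turn=[[0, 0, 0], [0, 0, 0], [0, 0, 0], [0, 0, 0], [0, 0, 0], [0, 0, 0], [0, 0, 0], [0, 0, 0], [0, 0, 0], [0, 0, 0], [0, 0, 0], [0, 0, 0]], fingers=[0, 0, 0, 0, 0, 0, 0, 0, 0, 0, 0, 0])

```text
time: 11.52
tool_pos: [0.5272, 0.1827, 0.081]
ee_rot: [-3.141, -0.015, -0.009]
wrist_force: [2.7, -0.5, 6.3]
gripper_width: -0.0002
```

```bash
python3 pl.py
```

```text
11.525 [0.52721 0.18265 0.08101] [-3.1406 -0.0154 -0.0085] F [ 2.66 -0.53  6.26] M [-0.027 -0.483  0.026] -0.0002
scene 162 rise x [637.] [19.] fall x [563.] [-39.]
scene 166 rise x [637.] [18.] fall x [563.] [-34.]
scene 170 rise x [637.] [16.] fall x [562.5] [-19.]
scene 196 rise x [637.] [18.] fall x [563.] [-23.]
scene 200 rise x [637.] [17.] fall x [563.] [-26.]
scene 204 rise x [637.] [16.] fall x [563.] [-24.]
```

Call:
carry_out(linear=[[0, 0, 2], [0, 0, 10], [0, 0, 30], [-25, 0, 30], [-25, 0, 30], [-25, 0, 30], [-25, 0, 30], [-25, 0, 15], [0, 0, 0], [0, 0, 0]], turn=[[0, 0, 0], [0, 0, 0], [0, 0, 0], [0, 0, 0], [0, 0, 0], [0, 0, 0], [0, 0, 0], [0, 0, 0], [0, 0, 0], [0, 0, 0]], fingers=[0, 0, 0, 75, 75, 75, 75, 75, 75, 75])

```text
time: 12.82
tool_pos: [0.3995, 0.1821, 0.2555]
ee_rot: [3.141, 0.016, -0.002]
wrist_force: [0.4, 0.4, -1.2]
gripper_width: 0.075
```

```bash
python3 st.py; python3 - <<'E'
from h import *
c=cap('wrist');cv2.imwrite('pics/w3.png',c['img'][...,::-1]);cap('scene');cap('top')
E
```

```text
12.825 [0.39952 0.18208 0.25547] [ 3.1411e+00  1.5500e-02 -2.1000e-03] F [ 0.37  0.41 -1.21] M [-0.018  0.03   0.028] 0.075
```

View pics/w3.png

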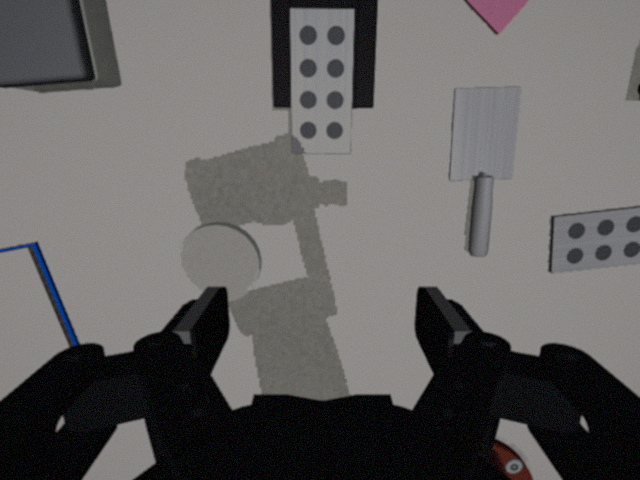

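The plate now overhangs the stand's front edge (deck edge at row 107, plate front at row 153, cols 291–353) and lies flat. I'll measure it.

```bash
python3 - <<'E'
from h import *
from m2 import rect
c=load('wrist');g=cv2.GaussianBlur(c['img'],(3,3),0).astype(np.float32).mean(2)
P=cloud(c);mask=np.zeros((480,640),bool);mask[3:165,280:365]=1
hi=mask&(P[...,2]>.05)&(g>75);rect(c,hi,.0637,'plate wrist')
gy=cv2.Sobel(g,cv2.CV_32F,0,1);gx=cv2.Sobel(g,cv2.CV_32F,1,0)
def ln(pts,z,ax,nm):
    p=plane(c,pts,z)[:,:2]*1000;a=np.polyfit(p[:,1-ax],p[:,ax],1);print(nm,p.mean(0).round(1),a[0].round(4))
ln([(u,148+np.argmin(0*gy[148:162,u]-abs(gy[148:162,u]))) for u in range(296,348)],.0637,0,'front')
ln([(284+np.argmax(gx[v,284:297]),v) for v in range(15,100)],.0637,1,'left(in stand)')
ln([(347+np.argmax(-gx[v,347:360]),v) for v in range(15,100)],.0637,1,'right')
ln([(u,100+np.argmax(gy[100:115,u])) for u in [*range(276,287),*range(358,372)]],.0635,0,'deck front(rails)')
ct=load('top');g2=ct['img'].astype(float).mean(2);P2=cloud(ct);m=np.zeros((480,640),bool);m[195:285,222:254]=1
rect(ct,m&(P2[...,2]>.05)&(g2>78),.0637,'plate top')
E
```

```text
plate wrist centre 506.4 183.2 size 109.8 50.7 yaw 0.11 deg area 409
front [451.8 182.6] -0.0145
left(in stand) [525.8 208.8] 0.0028
right [526.4 158.5] 0.0016
deck front(rails) [488.7 177.9] -0.0117
plate top centre 508.1 186.0 size 111.4 77.0 yaw 3.01 deg area 146
```

Call:
carry_out(linear=[[18, 0.3, -30], [18, 0.3, -30], [18, 0.3, -30], [18.5, 0, -30], [0, 0, -30], [0, 0, -20], [0, 0, -12], [0, 0, -6], [0, 0, 0], [0, 0, 0]], turn=[[0, 0, 0], [0, 0, 0], [0, 0, 0], [0, 0, 0], [0, 0, 0], [0, 0, 0], [0, 0, 0], [0, 0, 0], [0, 0, 0], [0, 0, 0]], fingers=[75, 75, 75, 75, 75, 75, 75, 75, 75, 75])

```text
time: 14.22
tool_pos: [0.4732, 0.1834, 0.0693]
ee_rot: [-3.141, -0.015, -0.003]
wrist_force: [0.2, -0.3, 0.4]
gripper_width: 0.0751
```

```bash
python3 st.py; python3 - <<'E'
from h import *
c=cap('wrist');g=c['img'];cv2.imwrite('pics/w4.png',g[...,::-1])
E
```

```text
14.225 [0.47324 0.18336 0.06931] [-3.1411e+00 -1.5500e-02 -2.9000e-03] F [ 0.23 -0.31  0.43] M [-0.035  0.048  0.016] 0.0751
```

View pics/w4.png

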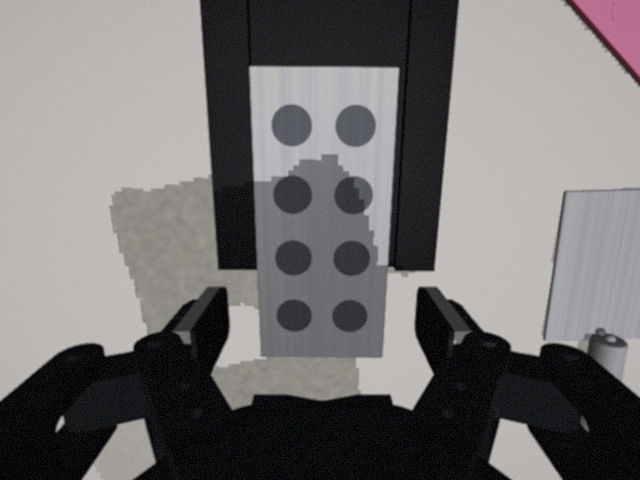

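Call:
carry_out(linear=[[-0.7, -0.2, -4], [0, 0, -4], [0, 0, -3], [0, 0, 0], [0, 0, 0], [0, 0, 0], [0, 0, 0], [0, 0, 0]], turn=[[0, 0, 0], [0, 0, 0], [0, 0, 0], [0, 0, 0], [0, 0, 0], [0, 0, 0], [0, 0, 0], [0, 0, 0]], fingers=[75, 75, 70, 62, 57, 54, 52, 51], squeeze=20)

```text
time: 15.28
tool_pos: [0.4718, 0.183, 0.0575]
ee_rot: [-3.141, -0.015, -0.0]
wrist_force: [-0.7, 0.3, -0.1]
gripper_width: 0.0508
```

```bash
python3 st.py
```

```text
15.275 [0.47181 0.18297 0.05749] [-3.1414e+00 -1.5300e-02 -3.0000e-04] F [-0.71  0.35 -0.08] M [ 0.033  0.013 -0.009] 0.0508
```

Call:
carry_out(linear=[[0, 0, 0], [0, 0, 0], [0, 0, 0], [0, 0, 0]], turn=[[0, 0, 0], [0, 0, 0], [0, 0, 0], [0, 0, 0]], fingers=[50, 48, 46, 44], squeeze=20)

```text
time: 15.78
tool_pos: [0.4718, 0.183, 0.0576]
ee_rot: [-3.141, -0.015, -0.0]
wrist_force: [-0.5, -0.3, 2.0]
gripper_width: 0.0492
```

Call:
carry_out(linear=[[0, 0, 0], [0, 0, 0], [0, 0, 0]], turn=[[0, 0, 0], [0, 0, 0], [0, 0, 0]], fingers=[40, 40, 40], squeeze=60)

```text
time: 16.15
tool_pos: [0.4718, 0.183, 0.0576]
ee_rot: [-3.141, -0.015, -0.0]
wrist_force: [-0.5, 1.4, 3.1]
gripper_width: 0.0485
```

```bash
python3 st.py
```

```text
16.15 [0.47176 0.18303 0.05756] [-3.1414e+00 -1.5400e-02 -1.0000e-04] F [-0.52  1.39  3.13] M [ 0.058  0.127 -0.023] 0.0485
```

Call:
carry_out(linear=[[0, 0, 0.5], [0, 0, 1], [0, 0, 2], [0, 0, 3], [0, 0, 5], [0, 0, 8], [0, 0, 8], [0, 0, 6], [0, 0, 0], [0, 0, 0]], turn=[[0, 0, 0], [0, 0, 0], [0, 0, 0], [0, 0, 0], [0, 0, 0], [0, 0, 0], [0, 0, 0], [0, 0, 0], [0, 0, 0], [0, 0, 0]], fingers=[40, 40, 40, 40, 40, 40, 40, 40, 40, 40])

```text
time: 17.4
tool_pos: [0.4715, 0.1829, 0.0908]
ee_rot: [3.142, 0.015, -0.0]
wrist_force: [1.2, 0.6, -0.9]
gripper_width: 0.0485
```

```bash
python3 st.py; python3 - <<'E'
from h import *
c=cap('wrist');cv2.imwrite('pics/w5.png',c['img'][...,::-1]);P=cloud(c)
for v in (80,140,200,260,300,340): print(v,[P[v,u].round(4).tolist() for u in (285,320,355)])
E
```

```text
17.4 [0.47154 0.18289 0.09081] [ 3.1415e+00  1.5300e-02 -4.0000e-04] F [ 1.21  0.55 -0.88] M [-0.009  0.033 -0.046] 0.0485
80 [[0.5535, 0.1949, 0.0951], [0.5536, 0.1841, 0.0954], [0.5537, 0.1734, 0.0954]]
140 [[0.5356, 0.1951, 0.0961], [0.5358, 0.184, 0.0952], [0.5359, 0.1728, 0.0958]]
200 [[0.5164, 0.1954, 0.0959], [0.5166, 0.1838, 0.0961], [0.5166, 0.1721, 0.0958]]
260 [[0.495, 0.1958, 0.0948], [0.4956, 0.1835, 0.0962], [0.4957, 0.1714, 0.096]]
300 [[0.4803, 0.1959, 0.096], [0.4808, 0.1834, 0.0967], [0.4807, 0.1709, 0.0962]]
340 [[0.4651, 0.196, 0.0974], [0.4643, 0.1832, 0.0958], [0.4651, 0.1704, 0.0969]]
```

View pics/w5.png

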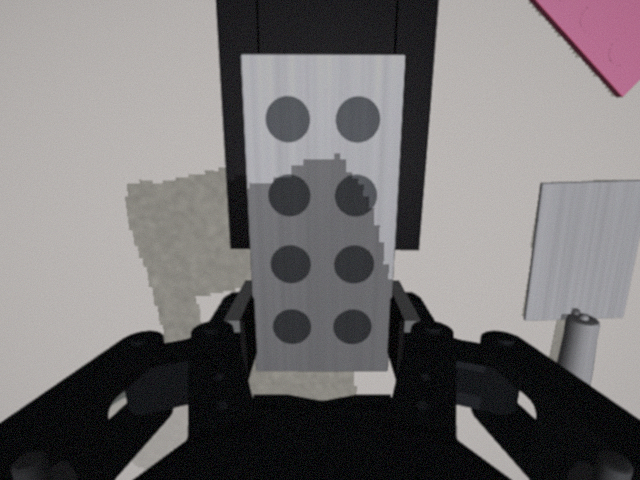

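The plate is held level, with front end at row 371, rear end at row 54 and both pads on its sides. I'll measure it in the tool frame.

```bash
cat > inhand.py <<'E'
from h import *
from scipy.spatial.transform import Rotation as R
from cell import r
def inhand(c,s,z,v0=60,v1=255,rr=(48,62)):
    g=cv2.GaussianBlur(c['img'],(3,3),0).astype(np.float32).mean(2)
    gx=cv2.Sobel(g,cv2.CV_32F,1,0);gy=cv2.Sobel(g,cv2.CV_32F,0,1)
    vs=range(v0,v1)
    Lp=plane(c,[(238+np.argmax(gx[v,238:258]),v) for v in vs],z)*1000;Rp=plane(c,[(385+np.argmax(-gx[v,385:412]),v) for v in vs],z)*1000
    Q=plane(c,[(u,rr[0]+np.argmax(abs(gy[rr[0]:rr[1],u]))) for u in range(255,395)],z)*1000
    out=[]
    for nm,p,ax in (('L',Lp,1),('R',Rp,1),('rear',Q,0)):
        a=np.polyfit(p[:,1-ax],p[:,ax],1);e=p[:,ax]-np.polyval(a,p[:,1-ax]);k=abs(e)<1;a=np.polyfit(p[k,1-ax],p[k,ax],1)
        print(nm,p[k].mean(0).round(1),'slope %.4f'%a[0],'kept',k.mean().round(2))
    M=R.from_rotvec(s['ee_rot']).as_matrix();print('tool yaw %.4f'%np.arctan2(M[1,0],M[0,0]),'tool',s['tool_pos']*1000)
if __name__=='__main__':
    inhand(load('wrist'),r.state(),.0965)
E
python3 inhand.py
```

```text
L [530.4 207.9  96.5] slope 0.0039 kept 0.97
R [530.1 158.4  96.5] slope 0.0078 kept 1.0
rear [560.7 182.9  96.5] slope -0.0116 kept 1.0
tool yaw 0.0098 tool [471.40521346 182.86321115  90.61912781]
```

Call:
carry_out(linear=[[0, 0, 10], [0, 0, 20], [0, -8, 20], [0, -16, 10], [-3, -26, 0], [-3, -32, 0], [-3, -32, 0], [-3, -32, 0], [-3, -32, 0], [-3, -32, 0], [-3, -32, 0], [-3, -32, 0]], turn=[[0, 0, 0], [0, 0, 0], [0, 0, 0], [0, 0, 0], [0, 0, -0.004], [0, 0, -0.005], [0, 0, -0.005], [0, 0, -0.005], [0, 0, -0.005], [0, 0, -0.005], [0, 0, -0.005], [0, 0, 0]], fingers=[40, 40, 40, 40, 40, 40, 40, 40, 40, 40, 40, 40])

```text
time: 18.95
tool_pos: [0.4469, -0.0926, 0.1508]
ee_rot: [3.141, -0.039, -0.001]
wrist_force: [-1.0, -0.6, -2.0]
gripper_width: 0.0484
```

Call:
carry_out(linear=[[-3, -32, 0], [-3, -26, 0], [-3, -18, 0], [0, -10, 0], [0, -2, 0], [0, 0, 0], [0, 0, 0]], turn=[[0, 0, 0], [0, 0, 0], [0, 0, 0], [0, 0, 0], [0, 0, 0], [0, 0, 0], [0, 0, 0]], fingers=[40, 40, 40, 40, 40, 40, 40])

```text
time: 19.82
tool_pos: [0.4387, -0.1784, 0.1508]
ee_rot: [-3.141, 0.036, 0.0]
wrist_force: [0.0, -1.5, -1.4]
gripper_width: 0.0488
```

```bash
python3 - <<'E'
from inhand import *
s=r.state();print(s['time'],s['wrist_force'],s['gripper_width']);c=cap('wrist');inhand(c,s,s['tool_pos'][2]+.0057)
P=cloud(c);print([P[v,320].round(4).tolist() for v in (80,200,340)])
cv2.imwrite('pics/w6.png',c['img'][...,::-1])
E
```

```text
19.825 [ 0.01803843 -1.54361624 -1.38009506] 0.048839135843481596
L [ 499.2 -155.7  156.5] slope -0.0128 kept 0.93
R [ 496.5 -204.3  156.5] slope -0.0370 kept 1.0
rear [ 527.8 -181.4  156.5] slope 0.0252 kept 1.0
tool yaw -0.0232 tool [ 438.74591521 -178.35439688  150.81370363]
[[0.5209, -0.1799, 0.1547], [0.484, -0.179, 0.1575], [0.4322, -0.1779, 0.157]]
```

Call:
carry_out(linear=[[-4, -1, -10], [0, 0, -20], [0, 0, -20], [0, 0, -15], [0, 0, -10], [0, 0, -5], [0, 0, -3], [0, 0, 0], [0, 0, 0]], turn=[[0, 0, 0], [0, 0, 0], [0, 0, 0], [0, 0, 0], [0, 0, 0], [0, 0, 0], [0, 0, 0], [0, 0, 0], [0, 0, 0]], fingers=[40, 40, 40, 40, 40, 40, 40, 40, 40])

```text
time: 21.0
tool_pos: [0.4351, -0.1803, 0.0684]
ee_rot: [3.141, -0.038, 0.001]
wrist_force: [0.1, -0.3, -1.6]
gripper_width: 0.0484
```

```bash
python3 - <<'E'
from inhand import *
exec(open('st.py').read())
c=cap('wrist');inhand(c,s,s['tool_pos'][2]+.0057)
cv2.imwrite('pics/w7.png',cv2.resize(c['img'][0:260,180:460],None,fx=2.2,fy=2.2)[...,::-1])
E
```

```text
21.0 [ 0.43513 -0.1803   0.0684 ] [ 3.1408e+00 -3.8000e-02  1.4000e-03] F [ 0.1  -0.33 -1.59] M [ 0.005  0.065 -0.032] 0.0484
L [ 494.7 -157.7   74.1] slope -0.0124 kept 0.94
R [ 492.9 -206.4   74.1] slope -0.0354 kept 1.0
rear [ 524.2 -183.4   74.1] slope 0.0294 kept 1.0
tool yaw -0.0242 tool [ 435.1296197  -180.30172724   68.3950896 ]
```

View pics/w7.png

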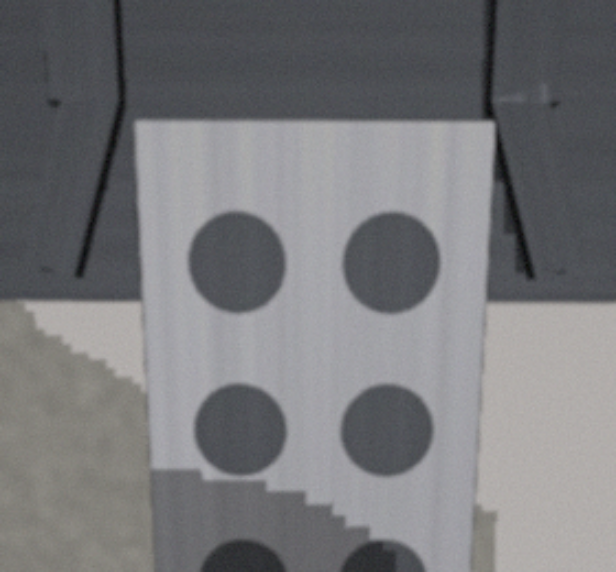

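The crop shows the plate's rear edge (crop cols 135–495, row 121) in the mouth. The lips' inner corners are near (122,104) and (490,104), so the plate sits a bit to the right. I'll compute the sideways offset.

```bash
python3 - <<'E'
from h import *
c=load('wrist');f=lambda x,y:(180+x/2.2,y/2.2)
for z in (.062,.067):
    print(z,(plane(c,[f(122,104),f(118,10),f(489,104),f(491,10)],z)[:,:2]*1000).round(1).tolist())
print('mouth',(plane(c,[f(80,274),f(531,276),f(40,300),f(580,303)],.062)[:,:2]*1000).round(1).tolist())
print('plate',(plane(c,[f(135,121),f(495,121),f(148,400),f(481,400)],.0741)[:,:2]*1000).round(1).tolist())
E
```

```text
0.062 [[529.5, -154.3], [542.0, -154.8], [528.2, -209.1], [540.8, -209.0]]
0.067 [[528.4, -155.4], [540.4, -155.8], [527.2, -208.1], [539.2, -208.0]]
mouth [[505.3, -145.8], [503.4, -216.6], [501.5, -139.0], [499.2, -224.5]]
plate [[524.6, -158.5], [523.5, -207.5], [486.7, -157.5], [485.6, -206.8]]
```

Call:
carry_out(linear=[[0, 1.3, -1.5], [0, 0, -1.5], [0, 0, -1], [0, 0, -0.5], [0, 0, 0]], turn=[[0, 0, 0], [0, 0, 0], [0, 0, 0], [0, 0, 0], [0, 0, 0]], fingers=[40, 40, 40, 40, 40])

```text
time: 21.68
tool_pos: [0.4347, -0.1788, 0.0633]
ee_rot: [-3.141, 0.038, 0.0]
wrist_force: [1.3, -0.3, -1.4]
gripper_width: 0.0489
```

Call:
carry_out(linear=[[0, 0, -0.5], [0, 0, -0.5], [0, 0, 0]], turn=[[0, 0, 0], [0, 0, 0], [0, 0, 0]], fingers=[40, 40, 40])

```text
time: 22.05
tool_pos: [0.4347, -0.1787, 0.0624]
ee_rot: [-3.141, 0.038, 0.0]
wrist_force: [-0.3, 0.0, -1.1]
gripper_width: 0.0486
```

Call:
carry_out(linear=[[0, 0, -0.5], [0, 0, 0]], turn=[[0, 0, 0], [0, 0, 0]], fingers=[40, 40])

```text
time: 22.3
tool_pos: [0.4347, -0.1787, 0.0619]
ee_rot: [-3.141, 0.038, 0.0]
wrist_force: [-0.1, -0.1, -0.9]
gripper_width: 0.0486
```

Call:
carry_out(linear=[[0, 0, -0.4], [0, 0, 0]], turn=[[0, 0, 0], [0, 0, 0]], fingers=[40, 40])

```text
time: 22.55
tool_pos: [0.4347, -0.1788, 0.0615]
ee_rot: [-3.141, 0.038, 0.0]
wrist_force: [-0.5, 0.8, -1.0]
gripper_width: 0.0486
```

```bash
python3 st.py
```

```text
22.55 [ 0.4347  -0.17876  0.06148] [-3.1413e+00  3.8000e-02  1.0000e-04] F [-0.53  0.84 -0.95] M [ 0.017  0.028 -0.024] 0.0486
```

Call:
carry_out(linear=[[0, 0, -0.4], [0, 0, 0]], turn=[[0, 0, 0], [0, 0, 0]], fingers=[40, 40])

```text
time: 22.8
tool_pos: [0.4347, -0.1787, 0.0611]
ee_rot: [-3.141, 0.038, -0.0]
wrist_force: [-0.2, -0.2, -2.3]
gripper_width: 0.0486
```

Call:
carry_out(linear=[[0, 0, -0.3], [0, 0, 0]], turn=[[0, 0, 0], [0, 0, 0]], fingers=[40, 40])

```text
time: 23.05
tool_pos: [0.4347, -0.1788, 0.0608]
ee_rot: [-3.141, 0.038, -0.0]
wrist_force: [0.0, -0.3, -1.7]
gripper_width: 0.0483
```

```bash
python3 st.py
```

```text
23.05 [ 0.43472 -0.17877  0.06081] [-3.1413  0.0381 -0.    ] F [ 0.01 -0.34 -1.71] M [-0.036  0.042  0.016] 0.0483
```

Call:
carry_out(linear=[[0, 0, -0.4], [0, 0, 0]], turn=[[0, 0, 0], [0, 0, 0]], fingers=[40, 40])

```text
time: 23.3
tool_pos: [0.4348, -0.1788, 0.0605]
ee_rot: [3.141, -0.038, 0.0]
wrist_force: [-0.2, 0.0, -0.6]
gripper_width: 0.0481
```

Call:
carry_out(linear=[[0, 0, -0.3], [0, 0, 0]], turn=[[0, 0, 0], [0, 0, 0]], fingers=[40, 40])

```text
time: 23.55
tool_pos: [0.4348, -0.1788, 0.0602]
ee_rot: [3.141, -0.038, 0.0]
wrist_force: [-0.2, -0.6, -1.1]
gripper_width: 0.0484
```

```bash
python3 st.py
```

```text
23.55 [ 0.43478 -0.17881  0.06019] [ 3.1413e+00 -3.8000e-02  2.0000e-04] F [-0.23 -0.59 -1.08] M [ 0.076  0.073 -0.003] 0.0484
```

Call:
carry_out(linear=[[0, 0, -0.4], [0, 0, 0], [0, 0, 0]], turn=[[0, 0, 0], [0, 0, 0], [0, 0, 0]], fingers=[40, 40, 40])

```text
time: 23.92
tool_pos: [0.4347, -0.1788, 0.0598]
ee_rot: [3.141, -0.038, 0.0]
wrist_force: [-0.8, 0.2, 0.6]
gripper_width: 0.0482
```

```bash
cat > tilt.py <<'E'
from inhand import *
def tilt():
    exec(open('st.py').read());c=cap('wrist');P=cloud(c)
    q=P[60:340,262:380].reshape(-1,3);q=q[(q[:,2]>.055)&(q[:,2]<.075)]
    A=np.c_[q[:,:2]-q[:,:2].mean(0),np.ones(len(q))];k,*_=np.linalg.lstsq(A,q[:,2],rcond=None)
    sh=P[5:45,250:380,2];print('plate slopes',k.round(4),'n',len(q),'shelf z',np.median(sh),'plate rear z',np.median(P[65:110,262:380,2]),'front',np.median(P[290:335,270:370,2]))
    return c
if __name__=='__main__': c=tilt();inhand(c,r.state(),.067)
E
python3 tilt.py
```

```text
23.925 [ 0.43475 -0.17878  0.05975] [ 3.1413e+00 -3.8100e-02  1.0000e-04] F [-0.85  0.23  0.57] M [ 0.062 -0.014  0.032] 0.0482
plate slopes [ 0.0121 -0.0009  0.0658] n 32920 shelf z 0.0610187486396793 plate rear z 0.06621813207631716 front 0.06527896951811105
L [ 495.1 -156.3   67. ] slope -0.0093 kept 0.94
R [ 492.6 -204.7   67. ] slope -0.0374 kept 1.0
rear [ 523.8 -181.9   67. ] slope 0.0270 kept 1.0
tool yaw -0.0242 tool [ 434.7655717  -178.79868428   59.76681347]
```

Call:
carry_out(linear=[[0, 0.2, 0.5], [2, 0, 0], [4, -0.1, 0], [4, -0.1, 0], [4, -0.1, 0], [4, -0.1, 0], [4, -0.1, 0], [4, -0.1, 0], [2, -0.1, 0], [0, 0, 0]], turn=[[0, 0, 0], [0, 0, 0], [0, 0, 0], [0, 0, 0], [0, 0, 0], [0, 0, 0], [0, 0, 0], [0, 0, 0], [0, 0, 0], [0, 0, 0]], fingers=[40, 40, 40, 40, 40, 40, 40, 40, 40, 40])

```text
time: 25.22
tool_pos: [0.4632, -0.1793, 0.0603]
ee_rot: [3.141, -0.038, 0.001]
wrist_force: [-0.1, 0.4, 0.2]
gripper_width: 0.0483
```

```bash
python3 tilt.py
```

```text
25.225 [ 0.46321 -0.17932  0.06031] [ 3.1412e+00 -3.8000e-02  1.4000e-03] F [-0.05  0.37  0.21] M [ 0.081 -0.044  0.003] 0.0483
plate slopes [ 0.0065 -0.      0.0661] n 32916 shelf z 0.06101278777920625 plate rear z 0.06630366742838079 front 0.06581606469922192
L [ 522.1 -156.6   67. ] slope -0.0094 kept 1.0
R [ 521.  -205.6   67. ] slope -0.0358 kept 1.0
rear [ 552.3 -182.4   67. ] slope 0.0242 kept 1.0
tool yaw -0.0243 tool [ 463.20888571 -179.30208165   60.34059841]
```

Call:
carry_out(linear=[[2, 0, 0.2], [3, -0.1, 0.1], [3, -0.1, 0], [3, -0.1, 0], [3, -0.1, 0], [2, -0.1, 0], [1, 0, 0], [0, 0, 0]], turn=[[0, 0, 0], [0, 0, 0], [0, 0, 0], [0, 0, 0], [0, 0, 0], [0, 0, 0], [0, 0, 0], [0, 0, 0]], fingers=[40, 40, 40, 40, 40, 40, 40, 40])

```text
time: 26.28
tool_pos: [0.4799, -0.1798, 0.0605]
ee_rot: [3.141, -0.038, 0.001]
wrist_force: [-0.4, -0.1, 1.9]
gripper_width: 0.0484
```

```bash
python3 tilt.py
```

```text
26.275 [ 0.47991 -0.17978  0.06053] [ 3.1413e+00 -3.8000e-02  7.0000e-04] F [-0.35 -0.09  1.9 ] M [ 0.095  0.08  -0.012] 0.0484
plate slopes [ 0.0018 -0.0004  0.066 ] n 32905 shelf z 0.06862297788820107 plate rear z 0.06613353644954584 front 0.06599618967278585
L [ 538.8 -156.9   67. ] slope -0.0239 kept 1.0
R [ 537.7 -206.2   67. ] slope -0.0280 kept 1.0
rear [ 568.9 -182.9   67. ] slope 0.0244 kept 1.0
tool yaw -0.0242 tool [ 479.91984541 -179.77958596   60.53632012]
```

Call:
carry_out(linear=[[1, 0, 0], [1, 0, 0], [1, -0.1, 0], [1, 0, 0], [0, 0, 0]], turn=[[0, 0, 0], [0, 0, 0], [0, 0, 0], [0, 0, 0], [0, 0, 0]], fingers=[40, 40, 40, 40, 40])

```text
time: 26.95
tool_pos: [0.4839, -0.1799, 0.0605]
ee_rot: [3.141, -0.038, 0.001]
wrist_force: [-1.7, 0.9, 2.2]
gripper_width: 0.0483
```

Call:
carry_out(linear=[[0.7, 0, 0], [0, 0, 0]], turn=[[0, 0, 0], [0, 0, 0]], fingers=[40, 40])

```text
time: 27.2
tool_pos: [0.4845, -0.1799, 0.0605]
ee_rot: [3.141, -0.038, 0.0]
wrist_force: [-1.4, -0.1, 2.8]
gripper_width: 0.0482
```

Call:
carry_out(linear=[[0.5, 0, 0], [0, 0, 0]], turn=[[0, 0, 0], [0, 0, 0]], fingers=[40, 40])

```text
time: 27.45
tool_pos: [0.4849, -0.1799, 0.0605]
ee_rot: [-3.141, 0.038, -0.0]
wrist_force: [-1.2, 0.8, 2.7]
gripper_width: 0.0486
```

Call:
carry_out(linear=[[0.5, 0, 0], [0, 0, 0]], turn=[[0, 0, 0], [0, 0, 0]], fingers=[40, 40])

```text
time: 27.7
tool_pos: [0.4851, -0.1798, 0.0605]
ee_rot: [-3.141, 0.038, 0.001]
wrist_force: [-2.7, -0.2, 4.6]
gripper_width: 0.0488
```

Call:
carry_out(linear=[[0.4, 0, 0], [0, 0, 0]], turn=[[0, 0, 0], [0, 0, 0]], fingers=[40, 40])

```text
time: 27.95
tool_pos: [0.4852, -0.1799, 0.0605]
ee_rot: [-3.141, 0.038, 0.002]
wrist_force: [-5.3, -0.6, 5.4]
gripper_width: 0.0483
```

```bash
python3 st.py
```

```text
27.95 [ 0.48521 -0.17985  0.0605 ] [-3.1412e+00  3.7900e-02  2.4000e-03] F [-5.28 -0.56  5.39] M [-0.025  0.747  0.005] 0.0483
```

Call:
carry_out(linear=[[0.1, 0, 0], [0, 0, 0], [0, 0, 0]], turn=[[0, 0, 0], [0, 0, 0], [0, 0, 0]], fingers=[40, 40, 40])

```text
time: 28.32
tool_pos: [0.4852, -0.1798, 0.0605]
ee_rot: [-3.141, 0.038, 0.003]
wrist_force: [-5.1, -0.1, 5.3]
gripper_width: 0.0488
```

```bash
python3 tilt.py
```

```text
28.325 [ 0.4852  -0.17984  0.06046] [-3.1411e+00  3.7700e-02  2.8000e-03] F [-5.11 -0.09  5.3 ] M [-0.099  0.762 -0.014] 0.0488
plate slopes [0.0033 0.0003 0.0661] n 32930 shelf z 0.06909740900878876 plate rear z 0.06620099575203542 front 0.06593804508029202
L [ 544.1 -156.9   67. ] slope -0.0231 kept 1.0
R [ 543.  -206.3   67. ] slope -0.0286 kept 1.0
rear [ 574.2 -182.9   67. ] slope 0.0213 kept 1.0
tool yaw -0.0241 tool [ 485.20413544 -179.83279967   60.49896732]
```

Call:
carry_out(linear=[[0, 0, 0], [0, 0, 0], [0, 0, 0], [0, 0, 0], [0, 0, 0], [0, 0, 0], [0, 0, 0], [0, 0, 0]], turn=[[0, 0, 0], [0, 0, 0], [0, 0, 0], [0, 0, 0], [0, 0, 0], [0, 0, 0], [0, 0, 0], [0, 0, 0]], fingers=[47, 48, 49, 51, 54, 58, 64, 70], squeeze=20)

```text
time: 29.38
tool_pos: [0.486, -0.1798, 0.0605]
ee_rot: [3.141, -0.038, 0.0]
wrist_force: [-0.1, 0.3, 0.1]
gripper_width: 0.0702
```

```bash
python3 tilt.py
```

```text
29.375 [ 0.48604 -0.17984  0.06052] [ 3.1413e+00 -3.8000e-02  4.0000e-04] F [-0.11  0.31  0.06] M [-0.004 -0.054 -0.011] 0.0702
plate slopes [0.0006 0.     0.066 ] n 32921 shelf z 0.06917931820823164 plate rear z 0.06605603042610486 front 0.06601869092823222
L [ 544.9 -156.9   67. ] slope -0.0238 kept 1.0
R [ 543.8 -206.3   67. ] slope -0.0275 kept 1.0
rear [ 574.1 -182.9   67. ] slope 0.0171 kept 1.0
tool yaw -0.0243 tool [ 485.99490435 -179.85619305   60.50837812]
```

Call:
carry_out(linear=[[0, 0, 3], [0, 0, 10], [0, 0, 20], [-10, 0, 30], [-20, 0, 30], [-20, 0, 30], [-20, 0, 20], [0, 0, 0], [0, 0, 0]], turn=[[0, 0, 0], [0, 0, 0], [0, 0, 0], [0, 0, 0], [0, 0, 0], [0, 0, 0], [0, 0, 0], [0, 0, 0], [0, 0, 0]], fingers=[72, 75, 75, 75, 75, 75, 75, 75, 75])

```text
time: 30.55
tool_pos: [0.4161, -0.1798, 0.2034]
ee_rot: [3.141, -0.038, 0.001]
wrist_force: [-0.5, -0.9, -0.1]
gripper_width: 0.0747
```

```bash
python3 st.py; python3 - <<'E'
from h import *
c=cap('wrist');cv2.imwrite('pics/w8.png',c['img'][...,::-1])
E
```

```text
30.55 [ 0.41613 -0.1798   0.20338] [ 3.1413e+00 -3.8300e-02  9.0000e-04] F [-0.51 -0.93 -0.14] M [ 0.005 -0.033 -0.014] 0.0747
```

View pics/w8.png

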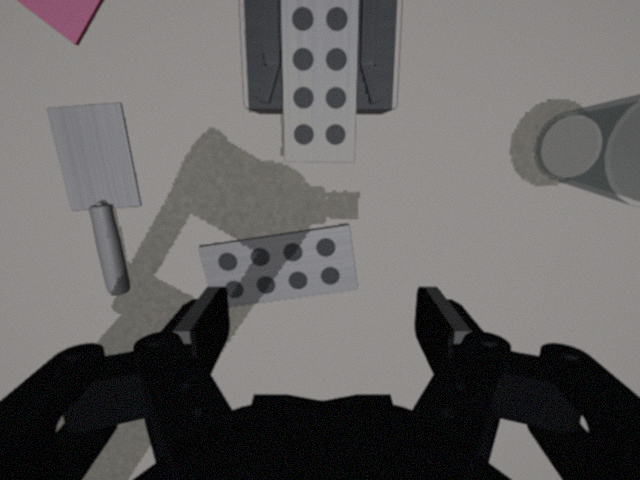

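The plate lies in the warmer, front end sticking out (cols 283–355, row 162), square between the lips, and the gripper is clear. One last numeric check, then I hand in.

```bash
python3 - <<'E'
from h import *
from cell import r
c=load('wrist');g=cv2.GaussianBlur(c['img'],(3,3),0).astype(np.float32).mean(2)
gy=cv2.Sobel(g,cv2.CV_32F,0,1);gx=cv2.Sobel(g,cv2.CV_32F,1,0)
us=range(290,350);p=plane(c,[(u,155+np.argmax(abs(gy[155:170,u]))) for u in us],.067)*1000
q=plane(c,[(u,103+np.argmax(abs(gy[103:120,u]))) for u in [*range(256,276),*range(365,388)]],.062)*1000
vs=range(5,100);L=plane(c,[(275+np.argmax(gx[v,275:290]),v) for v in vs],.067)*1000;R=plane(c,[(350+np.argmax(-gx[v,350:366]),v) for v in vs],.067)*1000
f=lambda p:np.polyfit(p[:,0],p[:,1],1)[0]
print('plate front x',p[:,0].mean(),'y',p[:,1].mean(),'shelf front',q.mean(0),'sides y',np.median(L[:,1]),np.median(R[:,1]),'yaw',f(L),f(R))
print('overhang',(q[:,0].mean()-p[:,0].mean()))
P=cloud(c);print('plate z rear/front',np.median(P[5:15,300:340,2]),np.median(P[140:158,290:348,2]))
r.close_job();print('handed in',r.state()['time'])
E
```

```text
plate front x 464.4882393509102 y -179.54788188634316 shelf front [ 497.51330008 -183.88380693   62.        ] sides y -156.36168934862457 -205.88416578942588 yaw -0.018381517979285954 -0.02939539732627851
overhang 33.02506073355613
plate z rear/front 0.06610596091717999 0.06602073435927797
the job is handed in; nothing more can be done
the job is handed in; nothing more can be done
```

I finished the task and handed it in at about 30.6 s of the 62 s allowed. `r.close_job()` gave no verdict.

**What I did**
- I dragged the plate out about 57 mm with closed fingertips, pressing at up to about 7 N. It ended with about 37 mm of overhang.
- I pinched its two long sides at 60 N and carried it level.
- I laid it in the warmer's mouth, slid it home until the stop pushed back about 5 N along x, and released it.

**Last checks on the plate**
- **Position:** its front end is at x = 464.5 mm, exactly where my measured home position puts it. Just after release the rear edge read 574.1 mm against the stop at 574.5 mm.
- **Flatness and squareness:** rear and front heights agree to 0.1 mm. The plate's yaw is about -0.024 rad and the warmer's about -0.027 rad.
- **Sideways:** it sits within about 1 mm of the channel centre.
- **Robot:** the gripper was clear and the wrist forces were near zero before I handed in.

**What disagreed**
- In the last view the overhang past the shelf measured 33 mm instead of the nominal 36 mm. That view put the shelf edge at 497.5 mm, where an earlier one gave 500.7 mm. I blame the edge pick, because the rear edge, the front end and the felt contact all agree.
- I did not re-measure the other things on the bench. The arm's path stayed clear of them, and the spatula and beaker looked unmoved in the last picture.

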